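# Put the balance's check weights back in their pots

## Robot

A 6-joint arm with a two-finger parallel gripper is mounted at the origin on a cart in front of the work surface, level with it; the furniture and walls round the work are solid. World frame = base frame: x ahead of the robot, y to its left, z up, the work surface at z = 0. Lengths are in mm, angles in degrees, forces in N, time in s.
With the tool pointing down it reaches from about 325 to 925 mm from the base axis. Payload 3.1 kg.
Tool frame: the origin (TCP) lies at the very end of the fingers, on their centre line; the grasp point (between the pads) lies grasp_offset behind it (grasp_offset is the distance from the TCP to the grasp point, in mm); z points along the fingers, y is the line along which they close (so a half turn about z gives the same grasp; the last joint's range is limited). The gripper opens to 85 mm and grips with 20 to 120 N. Pads are 22 mm wide; open, the fingers measure 114 mm over their backs; the gripper's body (76 mm by 85 mm) begins 54 mm behind the grasp point. The pads swing forward as they close: fully open they stand 13 mm farther back than shut.
Start: joints at [69.718, 12.427, 92.441, -0, 75.132, -6.429], TCP at [149.637, 606.835, 231.3] pointing down, gripper open.
Joint ranges: [-157.48, 157.48], [-44.54, 120.13], [17.64, 146.25], [-64.5, 244.5], [7.68, 150.69], [-147.95, 147.95]. Speed limits (degrees/s): [159.86, 159.86, 180, 180, 180, 180].

## Interface

Orientations are given as [roll, pitch, yaw] about the fixed x, y, z axes, in that order (R = Rz(yaw) Ry(pitch) Rx(roll)).
In Python, from station import * gives the robot as it stands. Calls block until the motion is done:
- goto(position, orientation): joint-space move of the TCP to a pose.
- move_l(position, attitude=None, speed=150): straight line of the TCP; attitude=None keeps the orientation; speed is the mean speed in mm/s.
- move_j(angles): joint-space move.
- grip(opening, squeeze=None): finger opening in mm; squeeze is the grip in N (None keeps the last); returns when the fingers have stopped.
- wait(seconds).
- solve_ik(position, orientation): joint angles nearest the present ones, or None.
- get_obs(): the state.
- get_image(name): name is "side" or "top" or "wrist"; returns the picture (384x512x3 uint8, red, green, blue); there is no depth.
- get_calibration(name): a dict with "fx", "fy", "cx", "cy" (pixels), "R" (3x3) and "t" (3): a world point X has camera coordinates R X + t; the wrist camera has in their place "mount" (4x4, takes a point from camera to tool coordinates, whose origin is the TCP and whose axes are the flange's). Camera axes: x right, y down, z forward; pixel columns grow to the right and rows downward; lengths in mm; the calibration is good to about 2 mm. A picture is of the moment at which its call begins: read the wrist's pose just before it. get_calibration takes no time and is no camera call.
A pose or a line that the arm cannot do raises Unreachable and nothing moves.
- sign_off(): hands the job in; it is judged then, once.
Trained networks look in the newest picture that a camera, given by its name, has taken for a name from the list of things; names that differ only in an ending like _2 or _b are one class to them, and where a whole thing is asked for, a point or a joint stands for the part that bears it (a point fixed in the world has none). Each returns a list of dicts, best first, with "score" (0 to 1); they miss things now and then, are a little off and sometimes report something else, mostly with a low value. They report only what shows in the picture. A call takes as long as a camera call. They do not tell look-alikes from the thing itself.
- spot_in(name, camera): "extent" ([centre column, centre row, width, height] in pixels, round what is visible of it).
- regions_of(name, camera): "region" (384x512 bool, what is visible of it) and "extent" ([centre column, centre row, width, height] in pixels, round what is visible of it).
The state is a dict: "t": time; "joint_pos": joint angles; "qvel": joint speeds; "effort": joint torques, N m; "tcp_pos": TCP position; "ee_rot": TCP orientation; "wrist_force": force on the tool from outside, world axes, zero at the start; "moment": the same for the moment, N m; "grip_width": finger opening in mm; "grip_force": force on a finger pad.
Only numpy, scipy, OpenCV 4.12 (cv2) and the standard library are available. Lean on these libraries where they do the work, as an engineer would, in place of code of your own. Each camera call takes 0.05 s, during which the arm holds its last target. There are 200 camera calls.

## Task

The balance has been checked: put the four loose steel check weights away, one to a pot, each in an open grey pot whose well is made for its size, standing upright on the felt at the bottom. Handle them with care, without tipping or dropping any. Leave the pots where they stand, and leave alone the largest weight, which is already in its pot.

Things in the scene. Friction and masses are not known exactly. Their poses are not given: they have to be found in the camera images.
- weight_500_mid (a point): 500 g check weight (largest of the four loose ones): polished steel, standing upright, loose; round body 38 mm across and 40.9 mm tall, above it a waisted neck and a knob 32.7 mm across; 62 mm tall in all, 0.5 kg. Point: on its axis, half-way up (31 mm above its foot). z is its axis, up.
- weight_200_a_mid (a point): 200 g check weight (middle size of the four loose ones, one of two alike): polished steel, standing upright, loose; round body 28 mm across and 30.4 mm tall, above it a waisted neck and a knob 24.1 mm across; 46 mm tall in all, 0.2 kg. Point: on its axis, half-way up (23 mm above its foot). z is its axis, up.
- weight_200_b_mid (a point): 200 g check weight (the other of the two alike): polished steel, standing upright, loose; round body 28 mm across and 30.4 mm tall, above it a waisted neck and a knob 24.1 mm across; 46 mm tall in all, 0.2 kg. Point: on its axis, half-way up (23 mm above its foot). z is its axis, up.
- weight_50_mid (a point): 50 g check weight (smallest): polished steel, standing upright, loose; round body 18 mm across and 19.8 mm tall, above it a waisted neck and a knob 15.5 mm across; 30 mm tall in all, 0.05 kg. Point: on its axis, half-way up (15 mm above its foot). z is its axis, up.
- pot_500: open lower half of the screw-top grey plastic pot of the 500 g weight, loose, about 0.2 kg, 63.5 mm across and 29 mm tall, threaded neck; a round well 46.5 mm across and 24 mm deep (8.5 mm wider than the 500 g weight; its mouth flares by another 3.5 mm all round), blue felt on its floor. Origin: centre of the underside; the well's floor is 5 mm above it, the rim 29 mm. z up.
- pot_200_a: open lower half of the screw-top grey plastic pot of one of the two 200 g weights (either may go in either of their two pots), loose, about 0.16 kg, 53.5 mm across and 23 mm tall, threaded neck; a round well 36.5 mm across and 18 mm deep (8.5 mm wider than the 200 g weight; its mouth flares by another 3.5 mm all round), blue felt on its floor. Origin: centre of the underside; the well's floor is 5 mm above it, the rim 23 mm. z up.
- pot_200_b: open lower half of the screw-top grey plastic pot of one of the two 200 g weights (either may go in either of their two pots), loose, about 0.16 kg, 53.5 mm across and 23 mm tall, threaded neck; a round well 36.5 mm across and 18 mm deep (8.5 mm wider than the 200 g weight; its mouth flares by another 3.5 mm all round), blue felt on its floor. Origin: centre of the underside; the well's floor is 5 mm above it, the rim 23 mm. z up.
- pot_50: open lower half of the screw-top grey plastic pot of the 50 g weight, loose, about 0.12 kg, 43.5 mm across and 16 mm tall, threaded neck; a round well 26.5 mm across and 11 mm deep (8.5 mm wider than the 50 g weight; its mouth flares by another 3.5 mm all round), blue felt on its floor. Origin: centre of the underside; the well's floor is 5 mm above it, the rim 16 mm. z up.
- pot_1000: open lower half of the screw-top grey plastic pot of the 1000 g weight, loose, about 0.24 kg, 73.5 mm across and 33 mm tall, threaded neck; a round well 56.5 mm across and 28 mm deep (8.5 mm wider than the 1000 g weight; its mouth flares by another 3.5 mm all round), blue felt on its floor. Origin: centre of the underside; the well's floor is 5 mm above it, the rim 33 mm. z up. It already holds its weight.
- weight_1000_mid (a point): 1 kg check weight, the largest, 48 mm across and 78 mm tall, already standing in its pot; to be left alone. Point: on its axis, half-way up. z is its axis, up.
Things that resemble listed ones, but are neither listed nor needed, are in the scene too. Leave any purple or yellow look-alike of the pot_500 alone.

How it is judged (in metres and radians):
At the end, for the whole second after the job is handed in: Each loose weight stands upright (0.1 rad) and at rest in a pot of its size, one to a pot (the 200 g pair either way round): foot within 3 mm of the well's floor, axis within 7 mm of the pot's. Pots upright on the worktop, within 50 mm of where they stood; the 1 kg weight within 25 mm (angle between each of weight_500_mid, weight_200_a_mid, weight_200_b_mid, weight_50_mid's own z axis and vertical below 0.1 rad and angle between each of pot_500, pot_200_a, pot_200_b, pot_50's own z axis and vertical below 0.05 rad and height (world z) of each of pot_500, pot_200_a, pot_200_b, pot_50 below 0.004 m and linear speed of each of weight_500, weight_200_a, weight_200_b, weight_50 below 0.02 m/s and horizontal distance between weight_500_mid and pot_500 below 0.007 m and z of weight_500_mid in the frame of pot_500 between 0.033 and 0.039 m and horizontal distance between weight_50_mid and pot_50 below 0.007 m and z of weight_50_mid in the frame of pot_50 between 0.017 and 0.023 m and (((horizontal distance between weight_200_a_mid and pot_200_a below 0.007 m and z of weight_200_a_mid in the frame of pot_200_a between 0.025 and 0.031 m) and (horizontal distance between weight_200_b_mid and pot_200_b below 0.007 m and z of weight_200_b_mid in the frame of pot_200_b between 0.025 and 0.031 m)) or ((horizontal distance between weight_200_a_mid and pot_200_b below 0.007 m and z of weight_200_a_mid in the frame of pot_200_b between 0.025 and 0.031 m) and (horizontal distance between weight_200_b_mid and pot_200_a below 0.007 m and z of weight_200_b_mid in the frame of pot_200_a between 0.025 and 0.031 m))) and distance of weight_1000_mid from where it was at the start of the episode below 0.025 m and distance of each of pot_1000, pot_500, pot_200_a, pot_200_b, pot_50 from where it was at the start of the episode below 0.05 m); the robot touches nothing.
It fails at once if a weight is tipped over (more than 0.6 rad) (angle between any of weight_500_mid, weight_200_a_mid, weight_200_b_mid, weight_50_mid's own z axis and vertical above 0.6 rad).
It fails at once if a weight is dropped (faster than 0.7 m/s while the fingers do not hold it, a free fall of about 25 mm) ((linear speed of weight_500 above 0.7 m/s and contact force between the fingers and weight_500 below 0.01 N) or (linear speed of weight_200_a above 0.7 m/s and contact force between the fingers and weight_200_a below 0.01 N) or (linear speed of weight_200_b above 0.7 m/s and contact force between the fingers and weight_200_b below 0.01 N) or (linear speed of weight_50 above 0.7 m/s and contact force between the fingers and weight_50 below 0.01 N)).
It fails at once if a pot is shoved more than 50 mm or tipped by more than 0.5 rad (distance of any of pot_1000, pot_500, pot_200_a, pot_200_b, pot_50 from where it was at the start of the episode above 0.05 m or angle between any of pot_1000, pot_500, pot_200_a, pot_200_b, pot_50's own z axis and vertical above 0.5 rad).
It fails at once if the largest weight, already in its pot, is taken out, tipped or moved by more than 25 mm (distance of weight_1000_mid from where it was at the start of the episode above 0.025 m or angle between weight_1000_mid's own z axis and vertical above 0.3 rad).
It also fails if it takes over 112 s, if anything falls off the work surface, if the arm or the gripper's body presses on something with over 40 N, if the wrist force passes 120 N, or if a joint passes its speed limit or range.

## Working session

There is one attempt and no reset: what is moved stays moved. The work goes in short steps, each a Python script; the robot and the scene stay as the last script left them, time stands still between calls to the robot, and variables do not carry over. Pictures are saved under pics/ and viewed, at most 14 in all, crops included, and the job is handed in when it is done.

```bash
mkdir -p pics; ls; python3 - <<'E'
from station import *
import cv2
for c in ("top","side"):
    im=get_image(c); cv2.imwrite(f"pics/{c}0.png",im[:,:,::-1])
    print(c,get_calibration(c))
    for n in ("weight_500_mid","weight_200_a_mid","weight_50_mid","pot_500","pot_200_a","pot_50","pot_1000"):
        print(n,[(round(d["score"],2),[round(float(v)) for v in d["extent"]]) for d in spot_in(n,c)])
print(get_calibration("wrist")); o=get_obs(); print(o); 
try: print(grasp_offset)
except Exception as e: print(e)
E
```

```text
pics
top {'fx': 387.00653052847184, 'fy': 387.00653052847184, 'cx': 255.1505799620469, 'cy': 188.33697372183417, 'R': array([[-0.02911707, -0.99957128, -0.00307492],
       [-0.97846444,  0.02913086, -0.20434955],
       [ 0.20435152, -0.00294136, -0.97889315]]), 't': array([ 122.58498538,  512.80362188, 1352.05599726])}
weight_500_mid [(0.7, [390, 176, 19, 11])]
weight_200_a_mid [(0.47, [277, 217, 6, 9])]
weight_50_mid []
pot_500 [(0.74, [120, 236, 19, 13]), (0.7, [128, 203, 14, 13]), (0.67, [191, 217, 18, 16]), (0.51, [232, 200, 21, 20]), (0.5, [260, 184, 10, 8])]
pot_200_a [(0.75, [200, 190, 17, 14]), (0.5, [224, 158, 15, 11])]
pot_50 [(0.74, [120, 236, 19, 13]), (0.7, [128, 203, 14, 13]), (0.67, [191, 217, 18, 16]), (0.51, [232, 200, 21, 20]), (0.5, [260, 184, 10, 8])]
pot_1000 [(0.74, [120, 236, 19, 13]), (0.7, [128, 203, 14, 13]), (0.67, [191, 217, 18, 16]), (0.51, [232, 200, 21, 20]), (0.5, [260, 184, 10, 8])]
side {'fx': 458.8590080953794, 'fy': 458.8590080953794, 'cx': 252.61405377016067, 'cy': 185.21500231846326, 'R': array([[-0.99998547,  0.00102342, -0.00529294],
       [
[... 1151 characters left out ...]
+00]])}
{'t': 0.8, 'joint_pos': array([ 6.97180595e+01,  1.24251685e+01,  9.24398775e+01, -6.61818586e-04,
        7.51318986e+01, -6.42839815e+00]), 'qvel': array([ 0.07175346, -0.06174096, -0.01091713, -0.06788328, -0.09369373,
       -0.06561152]), 'effort': array([-6.46269236e-04, -3.96830785e+01, -3.04232383e+01, -1.05107702e-04,
        5.50718105e-04,  5.65522114e-06]), 'tcp_pos': array([149.63865061, 606.84682517, 231.33538384]), 'ee_rot': array([1.79997035e+02, 9.77734605e-04, 1.66146627e+02]), 'wrist_force': array([ 0.63065385, -0.56334478,  0.83235412]), 'moment': array([-0.07061066, -0.00993093,  0.02545354]), 'grip_force': 0.0, 'grip_width': 85.51524153726605}
18.700000000000003
```

```bash
python3 - <<'E'
import cv2
t=cv2.imread("pics/top0.png")[130:270,80:420]; s=cv2.imread("pics/side0.png")[150:340,150:390]
cv2.imwrite("pics/t1.png",cv2.resize(t,(800,330),interpolation=cv2.INTER_CUBIC))
cv2.imwrite("pics/s1.png",cv2.resize(s,(750,594),interpolation=cv2.INTER_CUBIC))
E
```

```text
(no output)
```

View pics/t1.png

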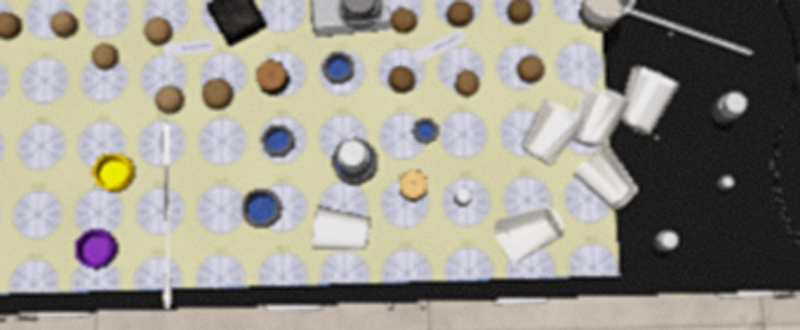

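View pics/s1.png

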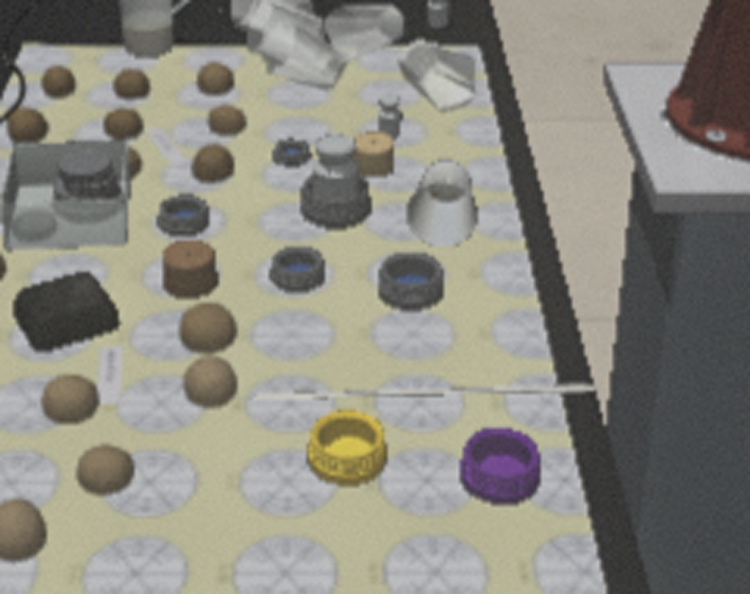

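The top crop (scale 2.353, offset 80,130) shows these items:

| Item | Top crop position |
|---|---|
| 500 g weight | (733,105) |
| A weight | (667,241) |
| A weight | (727,182) |
| A weight | (462,196) |
| pot_500 | (262,208) |
| 200 g pots | (278,140) and (338,67) |
| pot_50 | (425,130) |
| 1 kg weight in its pot | (355,160) |

The side view agrees for the pots and the one weight near (389,115). I'll get rough positions from these and then look from close by.

```bash
cat > h.py <<'E'
from station import *
import numpy as np, cv2
from scipy.spatial.transform import Rotation as Ro
def cam(name):
    """fx,fy,cx,cy, R (world->cam), t"""
    c=get_calibration(name)
    K=np.array([[c["fx"],0,c["cx"]],[0,c["fy"],c["cy"]],[0,0,1]])
    if name!="wrist": return K,np.array(c["R"]),np.array(c["t"])
    o=get_obs(); T=np.eye(4); T[:3,:3]=Ro.from_euler("xyz",o["ee_rot"],degrees=True).as_matrix(); T[:3,3]=o["tcp_pos"]
    W=np.linalg.inv(T@c["mount"]); return K,W[:3,:3],W[:3,3]
def proj(C,X):
    K,R,t=C; p=K@(R@np.asarray(X,float)+t); return p[:2]/p[2]
def plane(C,uv,z):
    K,R,t=C; d=R.T@np.linalg.solve(K,[*uv,1.]); o=-R.T@t
    return o+d*(z-o[2])/d[2]
def tri(views):
    """least-squares meeting point of rays [(C,uv),..] and its miss"""
    A=np.zeros((3,3)); b=np.zeros(3); L=[]
    for C,uv in views:
        K,R,t=C; d=R.T@np.linalg.solve(K,[*uv,1.]); d/=np.linalg.norm(d); o=-R.T@t
        P=np.eye(3)-np.outer(d,d); A+=P; b+=P@o; L.append((P,o))
    X=np.linalg.solve(A,b); return X,max(np.linalg.norm(P@(X-o)) for P,o in L)
E
python3 - <<'E'
from h import *
C=cam("top"); S=cam("side")
np.set_printoptions(precision=0,suppress=True)
for n,u,v,z in [("w500",733,105,31),("wA",667,241,23),("wB",727,182,15),("wC",462,196,23),("p500",262,208,20),("p200a",278,140,15),("p200b",338,67,15),("p50",425,130,10),("w1000",355,160,40),("cork",413,184,10),("cupL",342,230,30),("cup",530,235,30),("rodtop",167,125,0),("rodbot",167,300,0),("yellow",113,172,15),("purple",96,248,15)]:
    X=plane(C,(80+u/2.353,130+v/2.353),z); print(n,X,"side crop",(proj(S,X)-[150,150])*3.125)
for o in ["cork",]: pass
E
```

```text
w500 [ 558. -400.   31.] side crop [283. -33.]
wA [ 348. -280.   23.] side crop [439.   5.]
wB [ 438. -384.   15.] side crop [369. -19.]
wC [427.  33.  23.] side crop [390. 115.]
p500 [418. 344.  20.] side crop [414. 271.]
p200a [526. 320.  15.] side crop [299. 262.]
p200b [643. 223.  15.] side crop [185. 210.]
p50 [536.  86.  10.] side crop [293. 149.]
w1000 [486. 197.  40.] side crop [340. 175.]
cork [450. 108.  10.] side crop [372. 158.]
cupL [379. 219.  30.] side crop [446. 194.]
cup [363. -69.  30.] side crop [440.  70.]
rodtop [559. 501.   0.] side crop [258. 395.]
rodbot [282. 494.   0.] side crop [583. 388.]
yellow [482. 580.  15.] side crop [350. 443.]
purple [364. 602.  15.] side crop [502. 461.]
```

```bash
python3 - <<'E'
from h import *
import pickle
D=[180,0,180]; V={}
for k,p in [("p1",(450,215,240)),("p2",(560,190,240)),("w1",(440,-200,240)),("w2",(430,-300,240))]:
    goto(p,D); wait(.2); C=cam("wrist"); im=get_image("wrist"); cv2.imwrite(f"pics/{k}.png",im[:,:,::-1])
    V[k]=dict(C=C,d={n:[(round(d["score"],2),[round(float(v),1) for v in d["extent"]]) for d in spot_in(n,"wrist")] for n in ["weight_500_mid","weight_200_a_mid","weight_50_mid","pot_500","pot_200_a","pot_50"]})
    print(k,get_obs()["t"],get_obs()["joint_pos"].round()); [print("  ",n,x) for n,x in V[k]["d"].items()]
pickle.dump(V,open("v.pkl","wb"))
E
```

```text
p1 3.15 [ 17.  -4. 109.   0.  75. -73.]
   weight_500_mid []
   weight_200_a_mid [(0.83, [79.5, 138.9, 42.4, 33.9]), (0.24, [146.9, 227.8, 38.3, 36.6])]
   weight_50_mid []
   pot_500 [(0.98, [376.6, 130.9, 70.1, 62.9]), (0.76, [147.7, 227.4, 35.7, 36.1]), (0.58, [238.2, 188.8, 60.3, 57.9])]
   pot_200_a [(0.81, [259.1, 306.8, 39.9, 41.1]), (0.62, [342.5, 220.8, 50.2, 43.4]), (0.23, [79.6, 139.8, 44.6, 33.6])]
   pot_50 [(0.98, [376.6, 130.9, 70.1, 62.9]), (0.76, [147.7, 227.4, 35.7, 36.1]), (0.58, [238.2, 188.8, 60.3, 57.9])]
p2 4.225 [ 12.   8.  97.   0.  75. -78.]
   weight_500_mid [(0.52, [87.8, 24.6, 48.0, 41.3])]
   weight_200_a_mid [(0.75, [87.8, 26.1, 43.5, 39.7])]
   weight_50_mid [(0.48, [161.7, 138.5, 37.7, 40.4])]
   pot_500 [(0.93, [159.8, 137.1, 43.3, 42.1]), (0.8, [260.1, 93.5, 66.0, 71.2]), (0.76, [413.6, 29.1, 79.1, 55.1])]
   pot_200_a [(0.92, [282.7, 228.2, 44.4, 43.8]), (0.73, [373.2, 129.6, 51.9, 46.0])]
   pot_50 [(0.93, [159.8, 137.1, 43.3, 42.1]), (0.8, [260.1, 93.5, 66.0, 71.2]), (0.76, [413.6, 29.1, 79.1, 55.1])]
w1 6.2833 [ -33.   -6.  111.    0.   75. -123.]
   weight_500_mid [(0.73, [86.6, 257.8, 55.2, 57.0])]
   weight_200_a_mid [(0.71, [467.4, 149.1, 48.7, 31.8])]
   weight_50_mid [(0.61, [92.1, 156.4, 26.4, 18.7])]
   pot_500 [(0.93, [489.6, 236.1, 42.9, 34.3])]
   pot_200_a []
   pot_50 [(0.93, [489.6, 236.1, 42.9, 34.3])]
w2 7.3167 [ -43.   -0.  105.   -0.   75. -133.]
   weight_500_mid [(0.65, [174.5, 268.9, 36.0, 52.1])]
   weight_200_a_mid []
   weight_50_mid [(0.6, [180.6, 166.7, 19.7, 19.4])]
   pot_500 []
   pot_200_a []
   pot_50 []
```

View pics/p1.png

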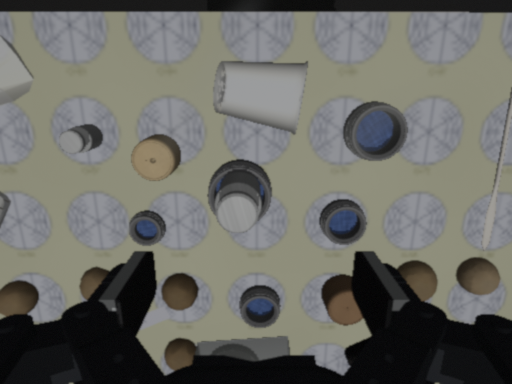

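View pics/w1.png

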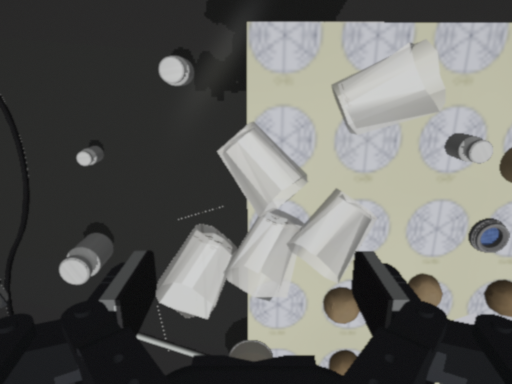

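View pics/w2.png

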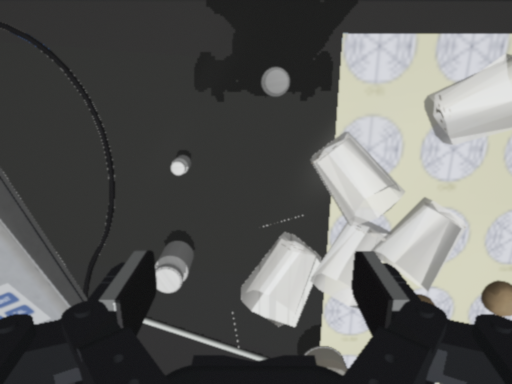

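p1 shows pot_500 at (376,131), the 200 g pots at (343,221) and (259,307), pot_50 at (147,227), and one weight with its knob at (70,141). In w1/w2 the knob tops are at (172,69)/(276,81), (84,158)/(179,168) for the smallest, and (75,270)/(168,279) for the 500 g.

```bash
python3 - <<'E'
from h import *
import pickle
np.set_printoptions(precision=1,suppress=True)
V=pickle.load(open("v.pkl","rb")); C={k:v["C"] for k,v in V.items()}
for n,a,ua,b,ub in [("wA top","w1",(172,69),"w2",(276,81)),("wB top","w1",(84,158),"w2",(179,168)),("w500 top","w1",(75,270),"w2",(168,279)),("wC top","p1",(70,141),"w1",(479,151)),
 ("p500","p1",(376,131),"p2",(413,29)),("p200a","p1",(342.5,220.5),"p2",(373,129.6)),("p200b","p1",(259,306.8),"p2",(282.7,228.2)),("p50","p1",(147.7,227.4),"p2",(160,137.5))]:
    print(n,*tri([(C[a],ua),(C[b],ub)]))
E
```

```text
wA top [ 349.6 -277.5   41.1] 0.1285777043940817
wB top [ 437.8 -378.4   33.2] 0.04906586747246593
w500 top [ 554.9 -391.9   61.3] 0.11097749897571749
wC top [427.5  30.1  43.1] 0.0776843918513689
p500 [424.4 359.6 -13.3] 1.2640048761974672
p200a [529.4 323.2   4.2] 0.03622024919376644
p200b [642.4 223.6  17.9] 0.994185674564589
p50 [538.5  86.1   4.7] 0.6977825162868231
```

Heights fit: wA and wC are the two 200 g weights, wB is the 50 g. Next is a pick-and-place helper that re-measures from close by, starting with the 500 g.

```bash
cat > pp.py <<'E'
from h import *
from scipy.optimize import least_squares
D=[180,0,180]; HOV=150
# weight: body dia, body h, knob dia, total h ; pot: well dia, rim z
W={500:(38,40.9,32.7,62),200:(28,30.4,24.1,46),50:(18,19.8,15.5,30)}
P={500:(46.5,29),200:(36.5,23),50:(26.5,16)}
def disc(C,x,y,z,d):
    a=np.linspace(0,2*np.pi,60); return np.array([proj(C,(x+d/2*np.cos(i),y+d/2*np.sin(i),z)) for i in a])
def fill(p,s=4):
    m=np.zeros((384*s,512*s),np.uint8); cv2.fillConvexPoly(m,np.round(p*s+s/2).astype(np.int32),1); return m
def cen(m,s=4):
    q=cv2.moments(m,True); return np.array([q["m10"]/q["m00"],q["m01"]/q["m00"]])/s
def wsil(C,xy,k):
    b,bh,kd,h=W[k]; return fill(cv2.convexHull(np.vstack([disc(C,*xy,0,b),disc(C,*xy,bh,b),disc(C,*xy,h,kd)]).astype(np.float32))[:,0])
def psil(C,xy,k):
    d,r=P[k]; return fill(disc(C,*xy,5,d))&fill(disc(C,*xy,r-4,d))
def solve(C,f,xy,k,uv):
    xy=np.array(xy,float)
    for _ in range(4):                       # match centroid of the predicted silhouette
        e=uv-cen(f(C,xy,k)); p=plane(C,proj(C,(*xy,15))+e,15); xy=p[:2]
    return xy
def look(kind,k,xy,tag):
    goto([*xy,HOV],D); wait(.25); C=cam("wrist"); im=get_image("wrist"); cv2.imwrite(f"pics/{tag}.png",im[:,:,::-1])
    if kind=="w":
        m=[r["region"] for r in regions_of(f"weight_{k}_a_mid" if k==200 else f"weight_{k}_mid","wrist")]
        f=wsil
    else:
        h=cv2.cvtColor(im,cv2.COLOR_RGB2HSV); b=((h[...,0]>100)&(h[...,0]<130)&(h[...,1]>110)).astype(np.uint8)
        n,l,s,c=cv2.connectedComponentsWithStats(b); m=[l==i for i in range(1,n) if s[i,4]>60]; f=psil
    p=cen(f(C,xy,k)); m=[i for i in m if np.linalg.norm(cen(i.astype(np.uint8),1)-p)<15]
    if not m: print(tag,"no mask, keeps estimate"); return np.array(xy,float),False
    r=solve(C,f,xy,k,cen(m[0].astype(np.uint8),1))
    print(tag,"pos",r.round(1),"was",xy,"area",int(m[0].sum()),"model",int(f(C,r,k).sum()/16)); return r,True
def pick(k,xy,op):
    z=P[k][1]-5+(2 if k>100 else 1.5); grip(op); move_l([*xy,z],speed=150); grip(0,40); o=get_obs()
    print("grip",round(o["grip_width"],1),round(o["grip_force"],1)); assert abs(o["grip_width"]-W[k][0])<4,"bad grasp"
    move_l([*xy,HOV+20],speed=150); o=get_obs(); print("lift",round(o["grip_width"],1),round(o["grip_force"],1),o["t"])
def place(k,xy):
    z=P[k][1]+(2 if k>100 else 1.5)+.7; move_l([*xy,z+25],speed=150); wait(.2); move_l([*xy,z],speed=40)
    print("force",get_obs()["wrist_force"].round(1)); grip(W[k][0]+12); move_l([*xy,HOV],speed=150); print("t",get_obs()["t"])
E
python3 - <<'E'
from pp import *
r,ok=look("w",500,(554.9,-391.9),"l500")
E
```

```text
l500 pos [ 556.1 -394.5] was (554.9, -391.9) area 2311 model 2456
```

View pics/l500.png

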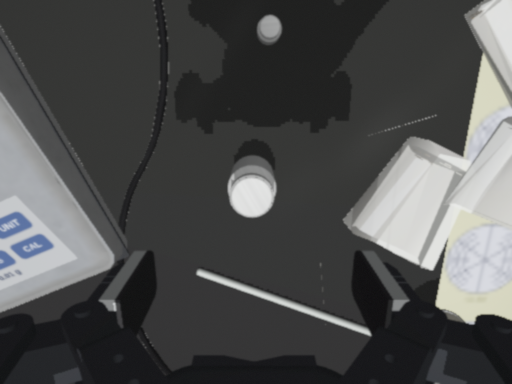

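The picture shows the 500 g weight upright at (252,188), with nothing in the fingers' way; the rod lies clear below it. I'll pick it now, and look at pot_500 from an offset so the held weight doesn't hide it.

```bash
sed -i 's/def look(kind,k,xy,tag):/def look(kind,k,xy,tag,dx=0):/; s/goto(\[\*xy,HOV\],D)/goto([xy[0]+dx,xy[1],HOV+(20 if dx else 0)],D)/' pp.py
python3 - <<'E'
from pp import *
pick(500,(556.1,-393.5),66)
r,ok=look("p",500,(419,347),"lp500",35)
E
```

```text
grip 35.9 40.0
lift 36.3 40.6 11.2083
lp500 pos [420.5 346.4] was (419, 347) area 1868 model 2026
```

View pics/lp500.png

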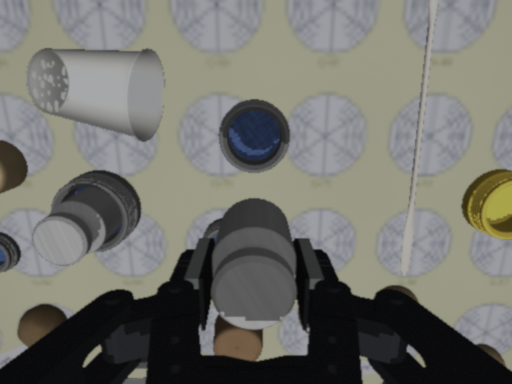

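The 500 g weight hangs straight in the fingers, and pot_500 is at (254,135). The measurement agrees, so I'll place it and then look at the other pots with the gripper empty.

```bash
python3 - <<'E'
from pp import *
place(500,(420.5,346.4))
for k,xy,t in [(200,(529,322),"lpa"),(200,(642.5,223.5),"lpb"),(50,(538,86),"lp50")]: look("p",k,xy,t)
look("w",200,(427.5,30.1),"lwc"); print(get_obs()["t"])
E
python3 -c "
import cv2;a=[cv2.imread(f'pics/{n}.png')[60:340,80:440] for n in('lpa','lpb','lp50','lwc')]
cv2.imwrite('pics/m.png',cv2.vconcat([cv2.hconcat(a[:2]),cv2.hconcat(a[2:])]))"
```

```text
force [-4.9 -2.7  8. ]
t 17.3
lpa pos [527.9 321. ] was (529, 322) area 1062 model 1192
lpb pos [645.6 223.1] was (642.5, 223.5) area 1032 model 1164
lp50 pos [538.   86.1] was (538, 86) area 560 model 649
lwc pos [427.4  30.3] was (427.5, 30.1) area 1212 model 1256
21.0083
```

View pics/m.png

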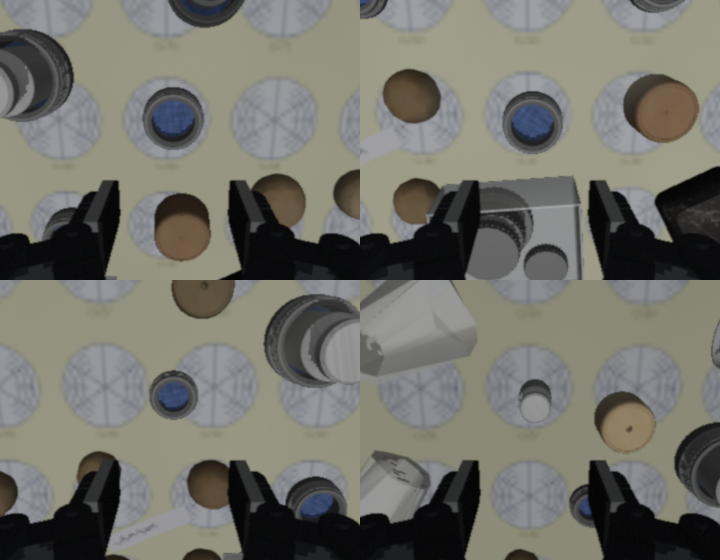

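The montage shows pot a (173,118), pot b (532,122), pot_50 (173,393) and the 200 g weight (535,402), all clear and matching the measurements. A cork stands to the right of that weight, so I'll grasp it with the fingers closing along x.

```bash
python3 - <<'E'
from pp import *
goto([427.4,30.3,HOV],[180,0,90]); pick(200,(427.4,30.3),50)
goto([527.9,321,HOV+20],D); place(200,(527.9,321))
r,ok=look("w",200,(349.6,-277.5),"lwa")
if ok:
    pick(200,r,55); goto([645.6,223.1,HOV+20],D); place(200,(645.6,223.1))
r,ok=look("w",50,(437.8,-378.4),"lw50")
if ok:
    pick(50,r,45); goto([538,86.1,HOV+20],D); place(50,(538,86.1))
goto([430,200,240],D); wait(.3); cv2.imwrite("pics/end.png",get_image("wrist")[:,:,::-1]); print(get_obs()["t"])
E
```

```text
grip 25.9 39.0
lift 25.7 39.4 25.1333
force [-3.5 -1.5  5.8]
t 29.4917
lwa no mask, keeps estimate
lw50 pos [ 438.7 -381.6] was (437.8, -378.4) area 462 model 496
grip 15.1 39.1
lift 14.5 39.0 35.9
force [-4.6  0.6 10.1]
t 40.925
42.025
```

View pics/end.png

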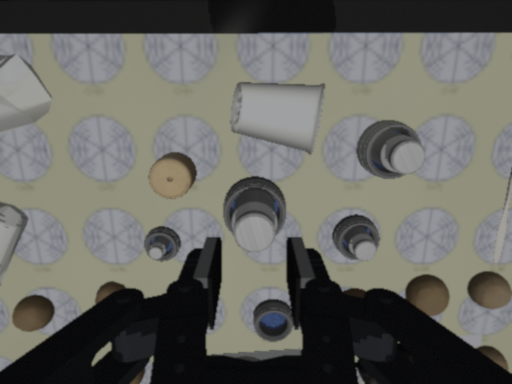

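Three weights now stand in their pots: (403,153), (363,245) and (157,250). The 200 g weight at (350,-278) was not segmented, so I'll look there again.

```bash
python3 - <<'E'
from pp import *
grip(55); r,ok=look("w",200,(349.6,-277.5),"lwa2")
C=cam("wrist"); print(proj(C,(349.6,-277.5,46)))
im=cv2.imread("pics/lwa2.png"); x=im.copy()
for z,d in((0,28),(30.4,28),(46,24.1)): cv2.polylines(x,[disc(C,349.6,-277.5,z,d).astype(np.int32)],True,(0,255,0),1)
cv2.imwrite("pics/lwa2c.png",cv2.resize(cv2.hconcat([im[120:270,170:340],x[120:270,170:340]]),None,fx=2.3,fy=2.3))
print([(q["score"],q["extent"]) for q in spot_in("weight_200_a_mid","wrist")])
E
```

```text
lwa2 no mask, keeps estimate
[253.36071093 189.15293493]
[]
```

View pics/lwa2c.png

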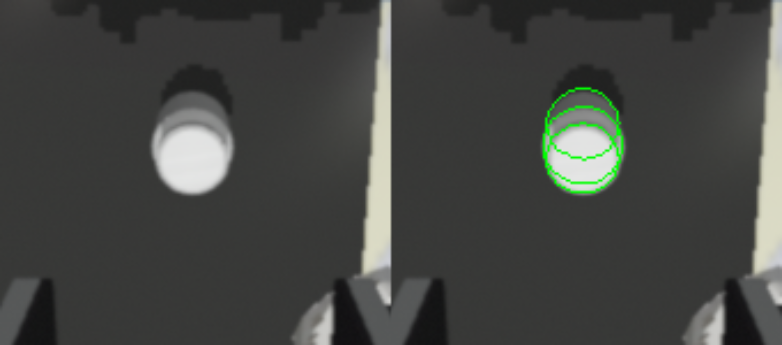

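The model outline drawn at the estimate sits on the weight to within about 1 px, so the estimate holds.

```bash
python3 - <<'E'
from pp import *
pick(200,(350.3,-277.5),55); goto([645.6,223.1,HOV+20],D); place(200,(645.6,223.1))
T={}
for k,xy,t in [(200,(645.6,223.1),"e1"),(200,(527.9,321),"e2"),(500,(420.5,346.4),"e3"),(50,(538,86.1),"e4")]:
    goto([*xy,HOV],D); wait(.3); C=cam("wrist"); im=np.ascontiguousarray(get_image("wrist")[:,:,::-1])
    b,bh,kd,h=W[k]; x=im.copy()
    cv2.polylines(x,[disc(C,*xy,5+h,kd).astype(np.int32)],True,(0,255,0),1)
    cv2.polylines(x,[disc(C,*xy,P[k][1],P[k][0]+7).astype(np.int32)],True,(0,0,255),1)
    T[t]=cv2.resize(cv2.hconcat([im[120:260,180:330],x[120:260,180:330]]),(400,187),interpolation=cv2.INTER_CUBIC)
cv2.imwrite("pics/e.png",cv2.vconcat([cv2.hconcat([T["e1"],T["e2"]]),cv2.hconcat([T["e3"],T["e4"]])])); print(get_obs()["t"])
E
```

```text
grip 25.9 39.1
lift 25.8 39.4 47.3417
force [-3.  -1.4  4.6]
t 52.6083
56.5333
```

View pics/e.png

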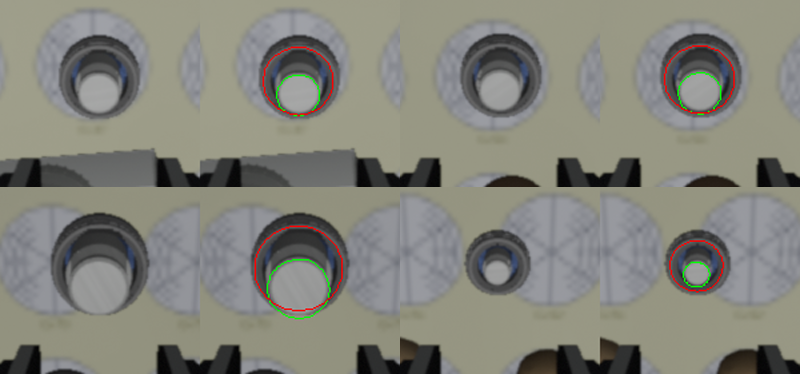

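All four knob tops match the model outlines for weights seated upright and centred in their pots. I'll hand in.

```bash
python3 -c "
from station import *
p=get_obs()['tcp_pos']; move_l([p[0],p[1],230]); wait(.5); print(sign_off())"
```

```text
the job is handed in; nothing more can be done
None
```

All four loose weights are standing upright in pots of their size, and the job was handed in at about 58 s on the robot's clock; close-up pictures matched seated, centred weights, but `sign_off()` returned no verdict.

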